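# Shut the kettle's gas cock and turn the saucepan down to low

## Task

The kettle has boiled: with one fingertip push the lever of the gas cock in front of its burner round until it is fully shut, then push the lever in front of the saucepan's burner to the low mark, halfway between open and shut; do not take that lever well past the mark at any time, or its flame goes out. Push gently, grip and lift nothing, and leave the kettle, saucepan, bottle, cups and jar where they stand.

Things in the scene. Friction and masses are not known exactly. Their poses are not given: they have to be found in the camera images.
- hob: Fixed two-burner hob, steel box. Origin: on the counter, midway between the two cock spindles; x runs from the cocks to the burners (roughly away from the robot), y left, z up. Box: x 45 to 345 mm, y +-290, top at 100. A gas rail (25 mm pipe, top at 48 mm) runs along y at x = -60, y +-295; a brass branch pipe (top under 55 mm) runs from it through each cock straight to the burner behind it.
- spindle_left (a point): Vertical turning axis of the left gas cock, at its lever's mid-height, 88 mm above the counter, at (0, 140) mm in the hob's frame. Below the lever an aluminium disc, radius 58 mm, top 65 mm above the counter, has three black marks: open (hob's -x, towards the robot), low (halfway) and shut (hob's +y).
- tip_left (a point): Outer end of the left cock's lever, on its centre line, 88 mm above the counter, 115 mm from the spindle. The lever is one straight level arm: steel strip 16 mm wide, 6 thick, then from 45 to 115 mm from the spindle a black sleeve 20 mm wide and 12 thick (82 to 94 mm above the counter). Either side can be pushed.
- lever_left (a joint): Turn of the left gas cock, rad: 0 = fully open (lever points along the hob's -x, towards the robot), 0.785 = low (halfway mark), 1.571 = shut (points along the hob's +y). Grows clockwise from above; hard stops at both ends. Stays where left; friction 0.22 N m, about 2.6 N at 85 mm from the spindle. It feeds the left burner.
- burner_left (a point): Centre of the left burner's pan support, at its top, 118 mm above the counter, at (175, 140) mm in the hob's frame. Either the kettle or the saucepan stands here.
- spindle_right (a point): Vertical turning axis of the right gas cock, at its lever's mid-height, 88 mm above the counter, at (0, -140) mm in the hob's frame. Below the lever an aluminium disc, radius 58 mm, top 65 mm above the counter, has three black marks: open (hob's -x, towards the robot), low (halfway) and shut (hob's +y).
- tip_right (a point): Outer end of the right cock's lever, on its centre line, 88 mm above the counter, 115 mm from the spindle. The lever is one straight level arm: steel strip 16 mm wide, 6 thick, then from 45 to 115 mm from the spindle a black sleeve 20 mm wide and 12 thick (82 to 94 mm above the counter). Either side can be pushed.
- lever_right (a joint): Turn of the right gas cock, rad: 0 = fully open (lever points along the hob's -x, towards the robot), 0.785 = low (halfway mark), 1.571 = shut (points along the hob's +y). Grows clockwise from above; hard stops at both ends. Stays where left; friction 0.22 N m, about 2.6 N at 85 mm from the spindle. It feeds the right burner.
- burner_right (a point): Centre of the right burner's pan support, at its top, 118 mm above the counter, at (175, -140) mm in the hob's frame. Either the kettle or the saucepan stands here.
- kettle: Loose aluminium kettle with lid knob, spout and black bail handle over the top: 170 mm diameter, 175 mm high, spout tip 135 mm out along its own x (away from the robot, within 0.9 rad). Origin: centre of its underside. 0.6 to 1.2 kg. Not to be moved.
- saucepan: Loose open steel saucepan: 164 mm diameter, 85 mm high, long black handle reaching 230 mm out along its own x (away from the robot, within 0.6 rad). Origin: centre of its underside. 0.6 to 1.2 kg. Not to be moved.
- squeeze_bottle: Bystander: loose white squeeze bottle, 68 mm diameter, 190 mm high, standing left of the gas rail's end. Origin: centre of its underside.
- cup_stack: Bystander: loose nested stack of paper cups, 79 mm diameter, 135 mm high, right of the gas rail's end. Origin: centre of its underside.
- sugar_jar: Bystander: loose small glass jar with steel cap, 52 mm diameter, 75 mm high, standing on the robot's side of the gas rail between the two levers. Origin: centre of its underside.

How it is judged:
By the outcome, as a careful person would: the job done as asked, in the order asked, and still so for the second after the job is handed in, with the robot touching nothing.
It also fails if it takes over 58 s, if anything falls off the work surface, if the arm or the gripper's body presses on something with over 40 N, if the wrist force passes 120 N, or if a joint passes its speed limit or range.

## Robot

A 7-joint arm with a two-finger parallel gripper is mounted at the origin on the work surface. World frame = base frame: x ahead of the robot, y to its left, z up, the work surface at z = 0. Lengths are in mm, angles in rad, forces in N, time in s.
With the tool pointing down it reaches from about 400 to 875 mm from the base axis. Payload 6.5 kg.
Tool frame: the origin (TCP) lies between the finger pads; the fingertips stand 19 mm ahead of it and the grasp point (between the pads) is the TCP; z points along the fingers, y is the line along which they close (so a half turn about z gives the same grasp; the last joint's range is limited). The gripper opens to 85 mm and grips with 20 to 120 N. Pads are 22 mm wide; open, the fingers measure 114 mm over their backs; the gripper's body (76 mm by 85 mm) begins 54 mm behind the grasp point. The pads swing forward as they close: fully open they stand 13 mm farther back than shut.
Start: joints at [1.172, 0.536, -0.004, 1.538, 0.003, 1.067, -0.071], TCP at [212.345, -614.329, 250.29] pointing down, gripper open.
Joint ranges: [-2.7, 2.7], [-0.37, 2.16], [-1.27, 1.26], [0.24, 2.4], [-1.31, 4.45], [0.19, 1.91], [-2.76, 2.76]. Speed limits (rad/s): [2.39, 2.39, 3.14, 3.14, 3.14, 3.14, 3.14].

## Interface

Orientations are given as a unit quaternion [w, x, y, z].
In Python, from plant import status, viewer, robot gives the robot as it stands. The module is installed in compiled form; this text tells all that it offers.
- The arm moves only by the shell command python3 -m pendant 'ROWS' [FORCE]. ROWS is a JSON object of lists of equal length, an entry for each row: "hand": the opening, from 0 (shut) to 1 (fully open); "xyz": the shift along the tool's x, y, z in mm, a list of three; "yaw": the turn about the tool's z in rad. A call has 1 to 10 rows; each row is the pose to reach, as a shift and turn from the pose commanded when the call began, along the tool's axes at that moment; what a row does not reach only later rows make up. A row lasts 1/10 s, in which the tool goes at most 50 mm and 8.59 degrees, less where a joint would pass 70% of its speed; a pose out of reach is approached as far as the arm can. A call with a gripper value outside its range is refused whole. The fingers move at their own pace and stop on an object; FORCE is the grip in N (left out, the last holds). Time passes only in rows, so rows that repeat a pose let the fingers close. It gives the time, the measured TCP pose, the force, the opening and the grip force at its end, in the units of the state.
- status.state(): the state, without advancing time (a new reading comes with each control period).
- viewer.read_camera(name): name is "side" or "top" or "wrist"; returns a dict with "img" (400x640x3 uint8, red, green, blue), "intrinsics" (3x3 intrinsics, pixels), "rvec" (rotation vector, rad) and "tvec" (3), from world to camera coordinates, as OpenCV has them. Camera axes: x right, y down, z forward; pixel columns grow to the right and rows downward; lengths in mm; the calibration is good to about 2 mm. A picture is of the moment at which its call begins. There is no depth.
- robot.job_done(): hands the job in; it is judged then, once.
Trained networks look in a picture, given as the dict that the camera call returned (one of the last four; its "shot" number tells which), for a name from the list of things; names that differ only in an ending like _2 or _b are one class to them, and where a whole thing is asked for, a point or a joint stands for the part that bears it (a point fixed in the world has none). Each returns a list of dicts, best first, with "p" (0 to 1); they miss things now and then, are a little off and sometimes report something else, mostly with a low value. They report only what shows in the picture. A call takes as long as a camera call.
- viewer.look_for(picture, label): "at" ([column, row] in pixels, amid what is visible of it).
- viewer.masks_of(picture, label): "mask" (400x640 bool, what is visible of it) and "at" ([column, row] in pixels, amid what is visible of it).
The state is a dict: "time": time; "joint_pos": joint angles; "qd": joint speeds; "tau": joint torques, N m; "tcp_pos": TCP position; "orientation": TCP orientation; "contact_force": force on the tool from outside, world axes, zero at the start; "torque": the same for the moment, N m; "opening": opening from 0.0 (shut) to 1.0 (fully open); "grasp_force": force on a finger pad.
Only numpy, scipy, OpenCV 4.12 (cv2) and the standard library are available. Lean on these libraries where they do the work, as an engineer would, in place of code of your own. Each camera call takes 0.05 s, during which the arm holds its last target. There are 200 camera calls.

## Working session

There is one attempt and no reset: what is moved stays moved. The work goes in short steps, Python scripts to look and compute and a shell command to move; the robot and the scene stay as the last step left them, time stands still between calls to the robot, and variables do not carry over. Pictures are saved under pics/ and viewed, at most 10 in all, crops included, and the job is handed in when it is done.

```bash
mkdir -p pics; cat > h.py <<'E'
import numpy as np,cv2
from plant import status,viewer,robot
def save(c,n): cv2.imwrite(f'pics/{n}.png',c['img'][:,:,::-1])
def ray(c,uv,z):
    K=np.array(c['intrinsics'],float);R=cv2.Rodrigues(np.array(c['rvec'],float))[0];t=np.array(c['tvec'],float).ravel()
    d=R.T@np.linalg.solve(K,[uv[0],uv[1],1]);o=-R.T@t
    return o+d*(z-o[2])/d[2]
def proj(c,P): return cv2.projectPoints(np.array(P,float).reshape(-1,1,3),np.array(c['rvec'],float),np.array(c['tvec'],float),np.array(c['intrinsics'],float),None)[0][:,0]
E
python3 - <<'E'
from h import *
s=status.state();print(s['time'],s['tcp_pos'],s['orientation'],s['contact_force'],s['opening'])
H={'spindle_left':88,'spindle_right':88,'tip_left':88,'tip_right':88,'burner_left':118,'burner_right':118,'kettle':200,'saucepan':160,'squeeze_bottle':95,'cup_stack':65,'sugar_jar':37}
for n in('top','side'):
    c=viewer.read_camera(n);save(c,n)
    for l,z in H.items():
        for r in viewer.look_for(c,l)[:2]: print(n,l,round(r['p'],2),np.round(r['at']),np.round(ray(c,r['at'],z)))
E
```

```text
0.0 [ 212.08742008 -613.79148737  249.41105923] [-8.27277582e-04  9.86185643e-01  1.65641603e-01 -2.29976260e-04] [-1.40655179 -0.41885653 -0.69059262] 0.9997065361722105
top spindle_right 0.57 [337. 182.] [669.  -9.  88.]
top tip_left 0.22 [223. 228.] [509. 354.  88.]
top burner_left 0.94 [336. 186.] [650.  -5. 118.]
top burner_left 0.34 [226. 229.] [503. 338. 118.]
top burner_right 0.92 [338. 183.] [660. -10. 118.]
top burner_right 0.43 [383. 232.] [ 506. -154.  118.]
top kettle 0.72 [379. 149.] [ 751. -131.  200.]
top saucepan 0.61 [293. 154.] [738. 133. 160.]
top squeeze_bottle 0.83 [226. 229.] [506. 344.  95.]
top cup_stack 0.89 [463. 228.] [ 529. -426.   65.]
side spindle_left 0.77 [296. 233.] [638. 167.  88.]
side spindle_right 0.74 [298. 231.] [636. 159.  88.]
side tip_left 0.63 [355. 232.] [487. 127.  88.]
side tip_left 0.36 [387. 215.] [415.  39.  88.]
side tip_right 0.74 [363. 168.] [ 518. -166.   88.]
side burner_left 0.78 [295. 231.] [632. 190. 118.]
side burner_right 0.92 [293. 232.] [637. 193. 118.]
side kettle 0.8 [290. 142.] [728. -89. 200.]
side saucepan 0.57 [270. 200.] [718. 134. 160.]
side squeeze_bottle 0.85 [322. 306.] [510. 385.  95.]
side cup_stack 0.81 [375. 129.] [ 526. -442.   65.]
side sugar_jar 0.86 [387. 215.] [418. -18.  37.]
```

View pics/top.png

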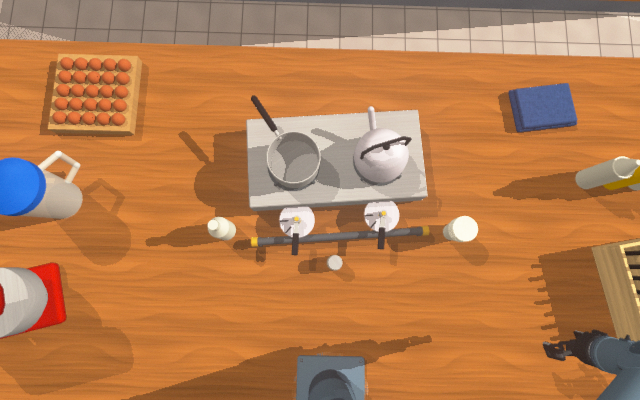

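View pics/side.png

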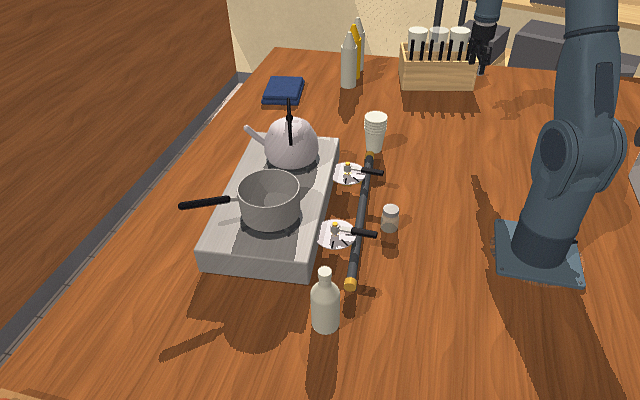

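The kettle stands on the right burner at (381,155) and the saucepan on the left at (293,158). Both levers point towards the robot, with tips near (295,254) and (381,247). The jar is at (335,263). I'll zoom in to fit the hob pose.

```bash
python3 - <<'E'
from h import *
c=viewer.read_camera('top')
m=c['img'][195:275,230:450,::-1]
cv2.imwrite('pics/z.png',cv2.resize(m,None,fx=3.6,fy=3.6,interpolation=cv2.INTER_CUBIC))
from scipy.optimize import least_squares
pts=[(45,290,100,248,121+85),(345,290,100,248,121),(345,-290,100,418,111),(45,-290,100,427,196)]
M=np.array([(45,290,100,250,206),(345,290,100,248,121),(345,-290,100,418,111),(45,-290,100,427,196),(0,140,65,297,221),(0,-140,65,381.5,216.5),(-60,295,36,253,242),(-60,-295,36,427.5,231)],float)
def W(p,P):
    P=np.atleast_2d(np.array(P,float));a=p[2];q=P.copy();q[:,0]=p[0]+np.cos(a)*P[:,0]-np.sin(a)*P[:,1];q[:,1]=p[1]+np.sin(a)*P[:,0]+np.cos(a)*P[:,1];return q
f=lambda p:(proj(c,W(p,M[:,:3]))-M[:,3:]).ravel()
r=least_squares(f,[520,0,0],x_scale=[10,10,.1],loss='soft_l1');print(r.x);print(f(r.x).reshape(-1,2).round(1))
np.save('pose.npy',r.x)
T=[(0,140,88),(-115,140,88),(0,-140,88),(-115,-140,88)]
print(W(r.x,T).round(), proj(c,W(r.x,T)).round(1))
print('jar',ray(c,(335,262),75))
K=np.array(c['intrinsics']);print(K[0,0],c['tvec'])
E
```

```text
[ 5.53911246e+02 -2.11801999e+01  8.62677373e-02]
[[-1.   2.3]
 [-2.1 -1.9]
 [ 0.9 -1.3]
 [ 1.6  1.5]
 [ 0.  -0.4]
 [ 0.5 -1.1]
 [-1.4  0.4]
 [ 0.5  0.4]]
[[ 542.  118.   88.]
 [ 427.  108.   88.]
 [ 566. -161.   88.]
 [ 451. -171.   88.]] [[296.8 219.8]
 [298.7 255.8]
 [383.2 214.5]
 [386.4 250.2]]
jar [410.60035118  -7.77337476  75.        ]
404.08859090800877 [  31.7226991   622.97924961 1298.32873564]
```

View pics/z.png

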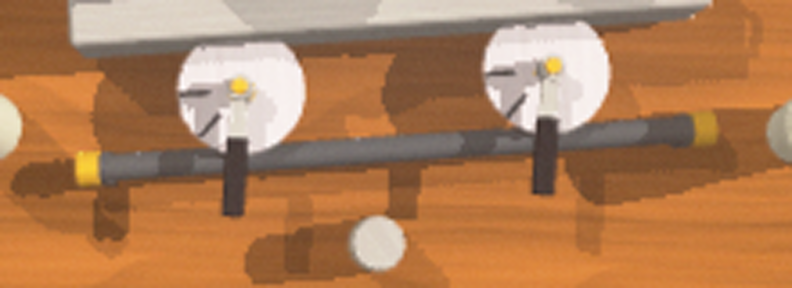

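```bash
cat >> h.py <<'E'
def W(p,P):
    P=np.atleast_2d(np.array(P,float));a=p[2];q=P.copy();q[:,0]=p[0]+np.cos(a)*P[:,0]-np.sin(a)*P[:,1];q[:,1]=p[1]+np.sin(a)*P[:,0]+np.cos(a)*P[:,1];return q
def inv(p,q):
    d=np.array(q[:2])-p[:2];a=p[2];return np.array([np.cos(a)*d[0]+np.sin(a)*d[1],-np.sin(a)*d[0]+np.cos(a)*d[1]])
def axes(s):
    from scipy.spatial.transform import Rotation as R
    w,x,y,z=s['orientation'];return R.from_quat([x,y,z,w]).as_matrix()
def shift(s,P): return axes(s).T@(np.array(P,float)-s['tcp_pos'])
def push(p,side,t,gap,r=85):
    """world xy of pusher centre: radius r along lever at angle t, gap behind the centre line"""
    u=np.array([-np.cos(t),np.sin(t)]);v=np.array([np.sin(t),np.cos(t)])
    h=np.array([0,140*side])+r*u-gap*v
    return W(p,[(*h,0)])[0,:2]
E
python3 - <<'E'
from h import *
from scipy.optimize import least_squares
c=viewer.read_camera('top')
M=np.array([(0,140,65,297.1,221.2),(0,-140,65,381.9,216.4),(-60,295,36,251.5,242.2),(-60,-295,36,428.8,230.5)],float)
f=lambda p:(proj(c,W(p,M[:,:3]))-M[:,3:]).ravel()
r=least_squares(f,[520,0,0],x_scale=[10,10,.1]);p=r.x;print(p,f(p).reshape(-1,2).round(1));np.save('pose.npy',p)
for uv,sd in(((294.7,254.3),1),((381,248.2),-1)):
    h=inv(p,ray(c,uv,94))-[0,140*sd];print('lever',h,np.hypot(*h),np.arctan2(h[1],-h[0]))
s=status.state()
a=axes(s);print(a.round(3))
for t in(.12,):
    P=push(p,-1,t,45);print(P,shift(s,[*P,249]))
P=push(p,1,.12,45);print('left start',P)
E
```

```text
[ 5.53497717e+02 -2.16681045e+01  8.84698147e-02] [[ 0.1 -0.4]
 [ 0.2 -1. ]
 [ 0.3  0.6]
 [-0.6  0.8]]
lever [-108.95768142   12.96229206] 109.7260103867136 0.11840977427695326
lever [-107.60298046   18.35821175] 109.15780018970575 0.16898357083217017
[[ 0.945  0.327 -0.   ]
 [ 0.327 -0.945 -0.   ]
 [-0.     0.    -1.   ]]
[ 479.49096532 -203.41858995] [ 386.74147409 -301.09720508    1.28774007]
left start [454.75171868  75.48635744]
```

```bash
python3 -m pendant '{"hand":[0,0,0,0,0,0,0,0,0,0],"xyz":[[30,-24,0],[68,-54,0],[106,-84,0],[145,-115,0],[185,-146,0],[225,-178,0],[265,-210,0],[305,-241,0],[345,-273,0],[385,-305,0]],"yaw":[0,0.05,0.1,0.15,0.2,0.25,0.25,0.25,0.25,0.25]}' 20
python3 - <<'E'
from h import *
p=np.load('pose.npy');s=status.state();print(s['tcp_pos'],s['time'],axes(s)[:,0],s['opening'],s['joint_pos'])
c=viewer.read_camera('wrist');save(c,'w1')
E
```

```text
time: 2.3
tcp_pos: [474.2, -203.7, 250.7]
orientation: [0.0, 0.999, 0.041, 0.0]
contact_force: [0.4, -0.5, 0.7]
opening: -0.001
grasp_force: 0.0
[ 474.23293874 -203.73707789  250.67216788] 2.3 [9.96589120e-01 8.25196912e-02 7.91459094e-04] -0.0006755155919487961 [ 0.43522762  0.31351587 -0.14176611  1.88388382  0.05395149  0.94689822
 -1.21939481]
```

View pics/w1.png

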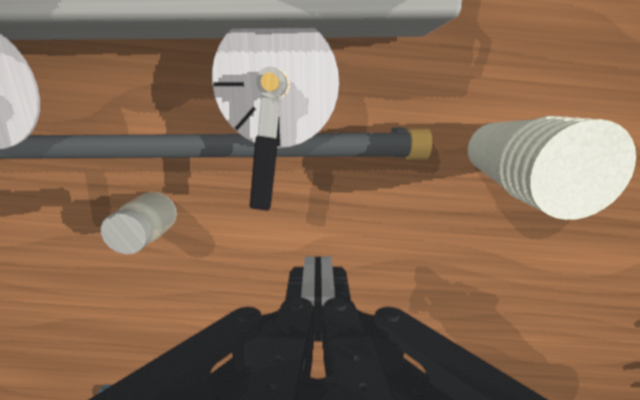

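Wrist view: spindle (270,82), sleeve end (261,209), fingertips (318,260). The finger column is clear of the jar and the cups. I'll cross-check these positions.

```bash
python3 - <<'E'
from h import *
p=np.load('pose.npy');c=viewer.read_camera('wrist')
print('disc',ray(c,(275.5,86.5),65),'model',W(p,[(0,-140,65)]))
sp=W(p,[(0,-140,88)])[0]
q=ray(c,(261,208),94);h=inv(p,q)-[0,-140];print('tip',q,h,np.hypot(*h),np.arctan2(h[1],-h[0]))
print('rail end',ray(c,(432,143),36),W(p,[(-60,-295,36)]))
print('proj fingertips',proj(c,[*axes(status.state())[:,2]*19+status.state()['tcp_pos']]))
s=status.state()
for t in(.15,):
  P=push(p,-1,t,45);print(P,shift(s,[*P,95]))
E
```

```text
disc [ 571.50987746 -146.01000282   65.        ] model [[ 565.86734059 -161.12057824   65.        ]]
tip [ 461.7062529 -141.6522599   94.       ] [-102.03361126   28.5952755 ] 105.96484137546929 0.27324374742697194
rail end [ 531.69758996 -311.44225265   36.        ] [[ 519.79693483 -320.81565554   36.        ]]
proj fingertips [[323.19050169 275.37524752]]
[ 478.26108175 -200.80865469] [-1.18830417e-02  3.54491366e+00  1.55740560e+02]
```

```bash
python3 - <<'E'
from h import *
p=np.load('pose.npy');s=status.state()
ft=s['tcp_pos']+axes(s)[:,2]*19
out=[]
for n,(x0,y0,x1,y1) in(('top',(280,180,420,290)),('side',(290,120,430,230))):
    c=viewer.read_camera(n)
    L=W(p,[(0,-140,65),(-60,-295,36)]);A=np.array([(571.5,-146,65),(531.7,-311.4,36)])
    print(n,'ft',proj(c,ft).round(1),'base',proj(c,[0,0,0]).round(1),'modelT',proj(c,L).round(1).tolist(),'wristest',proj(c,A).round(1).tolist())
    im=c['img'][y0:y1,x0:x1,::-1];out.append(cv2.resize(im,None,fx=2.8,fy=2.8,interpolation=cv2.INTER_CUBIC))
    print('cam pos',(-cv2.Rodrigues(np.array(c['rvec']))[0].T@np.array(c['tvec'])).round())
    print(viewer.look_for(c,'tip_right')[:1],viewer.look_for(c,'spindle_right')[:1])
c=viewer.read_camera('wrist');print('cam pos',(-cv2.Rodrigues(np.array(c['rvec']))[0].T@np.array(c['tvec'])).round(),c['intrinsics'])
cv2.imwrite('pics/ts.png',np.hstack(out))
E
```

```text
top ft [[404.9 239.2]] base [[329.2 391.6]] modelT [[382.1, 215.4], [428.2, 231.3]] wristest [[377.5, 213.6], [425.3, 227.7]]
cam pos [ 394.   64. 1384.]
[{'at': [379.0, 226.0], 'p': 0.5}] [{'at': [336.9, 178.3], 'p': 0.73}]
side ft [[381. 124.]] base [[535.7 252.8]] modelT [[348.2, 172.2], [370.6, 154.0]] wristest [[345.4, 174.7], [366.7, 155.1]]
cam pos [ 338. 1004.  944.]
[{'at': [364.6, 169.3], 'p': 0.72}] [{'at': [296.2, 232.7], 'p': 0.59}]
cam pos [ 558. -200.  374.] [[313.29805039   0.         317.5769714 ]
 [  0.         313.29805039 207.13282031]
 [  0.           0.           1.        ]]
```

View pics/ts.png

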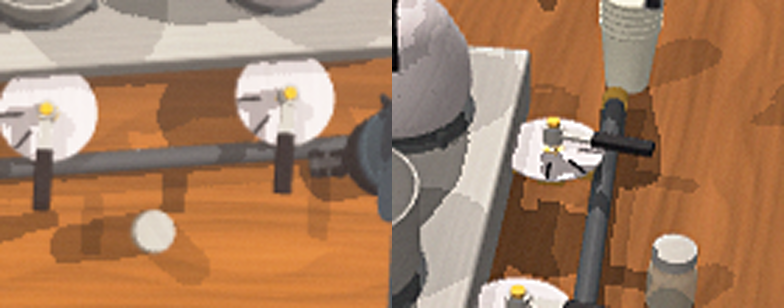

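```bash
python3 - <<'E'
from h import *
s=status.state();p=np.load('pose.npy')
ft=s['tcp_pos']+axes(s)[:,2]*19
out=[]
for n,(x0,y0,x1,y1) in(('top',(340,170,480,290)),('side',(310,60,450,180))):
    c=viewer.read_camera(n);im=c['img'][y0:y1,x0:x1,::-1];im=cv2.resize(im,None,fx=2.8,fy=2.8,interpolation=cv2.INTER_CUBIC)
    for q in(ft,s['tcp_pos'],s['tcp_pos']-axes(s)[:,2]*54):
        u=(proj(c,q)[0]-[x0,y0])*2.8;cv2.circle(im,tuple(int(v) for v in u),3,(0,255,0),-1)
    out.append(im)
cv2.imwrite('pics/ts2.png',np.hstack(out))
E
```

```text
(no output)
```

View pics/ts2.png

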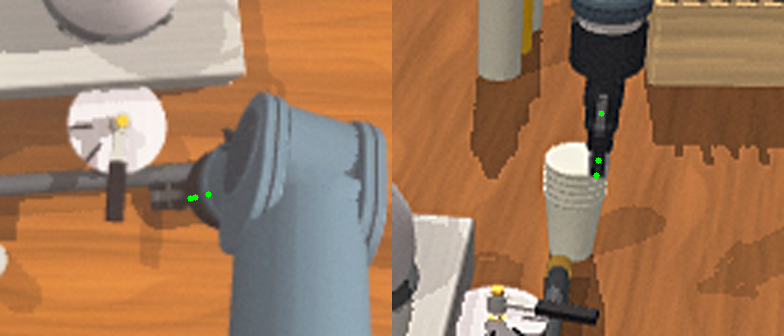

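```bash
python3 -m pendant '{"hand":[0,0,0,0,0],"xyz":[[2,2,40],[3,3,85],[3,3,130],[3,3,157],[3,3,157]],"yaw":[0,0,0,0,0]}'
python3 - <<'E'
from h import *
from scipy.optimize import least_squares
T=viewer.read_camera('top');S=viewer.read_camera('side')
M=np.array([(0,140,65,297.1,221.2),(0,-140,65,381.9,216.4),(-60,295,36,251.5,242.2),(-60,-295,36,428.8,230.5)],float)
N=np.array([(0,-140,65,349.4,173.4),(-60,-295,36,369,156.4),(0,140,65,337,234.5),(-60,295,36,350,285)],float)
f=lambda p:np.r_[(proj(T,W(p,M[:,:3]))-M[:,3:]).ravel(),(proj(S,W(p,N[:,:3]))-N[:,3:]).ravel()]
r=least_squares(f,[550,-20,.09],x_scale=[10,10,.1],loss='soft_l1');p=r.x;print(p,f(p).reshape(-1,2).round(1));np.save('pose.npy',p)
s=status.state();print(s['time'],s['tcp_pos'],s['contact_force'])
for t in np.arange(.15,1.7,.2): print(round(t,2),'gap24',shift(s,[*push(p,-1,t,24),93]).round())
E
```

```text
time: 3.35
tcp_pos: [473.6, -207.6, 90.0]
orientation: [-0.001, 0.999, 0.041, -0.003]
contact_force: [0.6, 0.1, 0.4]
opening: -0.002
grasp_force: 0.0
[ 5.53174271e+02 -2.09124991e+01  8.80272243e-02] [[-0.1 -0.3]
 [-0.  -0.9]
 [ 0.   0.6]
 [-0.8  1. ]
 [-1.2 -1. ]
 [ 1.7 -2.3]
 [-1.2 -1.6]
 [ 0.8  1.4]]
3.45 [ 476.68354842 -208.60968805   93.77784557] [0.17351579 0.30207725 1.27171564]
0.15 gap24 [  5. -29.   1.]
0.35 gap24 [  4. -47.   1.]
0.55 gap24 [  7. -64.   1.]
0.75 gap24 [ 14. -81.   1.]
0.95 gap24 [ 23. -96.   1.]
1.15 gap24 [  35. -108.    1.]
1.35 gap24 [  50. -118.    1.]
1.55 gap24 [  66. -125.    1.]
```

```bash
python3 -m pendant '{"hand":[0,0,0,0,0,0,0,0,0],"xyz":[[3,-10,0],[4,-20,0],[4,-30,0],[4,-39,0],[4,-47,0],[5,-56,0],[7,-64,0],[10,-73,0],[14,-81,0]],"yaw":[0,0,0,0,0,0,0,0,0]}'
python3 - <<'E'
from h import *
p=np.load('pose.npy');s=status.state();print(s['tcp_pos'],inv(p,s['tcp_pos'])-[0,-140],s['contact_force'])
c=viewer.read_camera('wrist');save(c,'w2')
for t in np.arange(.95,1.7,.1): print(round(t,2),'gap24',shift(s,[*push(p,-1,t,24),93]).round())
E
```

```text
time: 4.35
tcp_pos: [483.5, -125.6, 93.1]
orientation: [-0.0, 0.999, 0.041, -0.001]
contact_force: [0.3, -3.5, -0.6]
opening: -0.004
grasp_force: 1.4
[ 483.50973549 -125.60951645   93.10709248] [-78.59909167  41.8328175 ] [ 0.25691385 -3.49111975 -0.57376453]
0.95 gap24 [ 10. -13.   0.]
1.05 gap24 [ 15. -20.   0.]
1.15 gap24 [ 22. -26.   0.]
1.25 gap24 [ 29. -31.   0.]
1.35 gap24 [ 36. -36.   0.]
1.45 gap24 [ 44. -40.   0.]
1.55 gap24 [ 53. -43.   0.]
1.65 gap24 [ 61. -45.   0.]
```

View pics/w2.png

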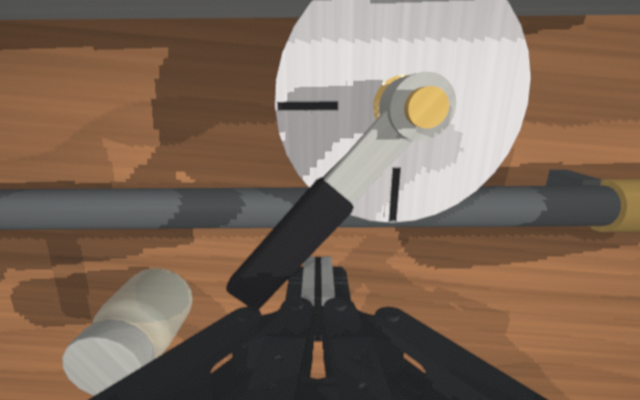

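The lever has turned to about 45° (sleeve from (320,205) to (245,285)) at 3.5 N of contact. I'll push on.

```bash
python3 -m pendant '{"hand":[0,0,0,0,0,0,0],"xyz":[[5,-6,0],[10,-13,0],[15,-20,0],[22,-26,0],[29,-31,0],[36,-36,0],[44,-40,0]],"yaw":[0,0,0,0,0,0,0]}'
python3 - <<'E'
from h import *
p=np.load('pose.npy');s=status.state();print(inv(p,s['tcp_pos'])-[0,-140],s['contact_force'])
E
python3 -m pendant '{"hand":[0,0,0],"xyz":[[5,-2,0],[9,-3,0],[13,-4,0]],"yaw":[0,0,0]}'
python3 - <<'E'
from h import *
p=np.load('pose.npy');s=status.state();print(inv(p,s['tcp_pos'])-[0,-140],s['contact_force'])
c=viewer.read_camera('wrist');save(c,'w3')
E
```

```text
time: 5.1
tcp_pos: [524.4, -82.3, 93.1]
orientation: [-0.0, 0.999, 0.041, -0.001]
contact_force: [-2.2, -3.3, 0.1]
opening: -0.003
grasp_force: 1.4
[-34.08046895  81.39915997] [-2.19659698 -3.27737523  0.10393933]
time: 5.4
tcp_pos: [536.9, -77.4, 93.1]
orientation: [-0.0, 0.999, 0.041, -0.0]
contact_force: [-2.8, -1.6, -0.6]
opening: -0.004
grasp_force: 1.3
[-21.1566653   85.14874028] [-2.77906673 -1.64115438 -0.63601986]
```

View pics/w3.png

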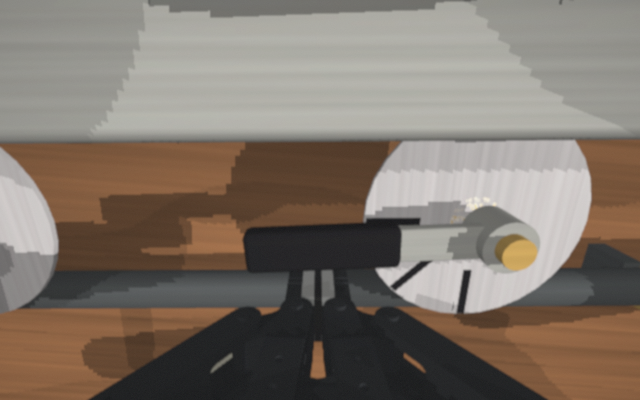

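The lever is almost on the shut mark: the strip runs from (400,245) to (510,250). The force shows no stop yet, so I'll creep on until it rises.

```bash
python3 -m pendant '{"hand":[0,0,0],"xyz":[[2,0,0],[4,0,0],[4,0,0]],"yaw":[0,0,0]}' | grep -E "tcp|contact"
python3 -m pendant '{"hand":[0,0],"xyz":[[2,0,0],[3,0,0]],"yaw":[0,0]}' | grep -E "tcp|contact"
```

```text
tcp_pos: [540.3, -76.7, 93.1]
contact_force: [-5.1, 1.9, 0.7]
tcp_pos: [540.5, -76.8, 92.8]
contact_force: [-13.6, 1.2, 11.0]
```

Hard stop reached: the force rose from 5 to 14 N with 0.2 mm of travel. Next I'll back off and lift.

```bash
python3 -m pendant '{"hand":[0,0,0,0,0,0,0],"xyz":[[-12,0,0],[-30,0,0],[-35,0,-30],[-35,0,-75],[-35,0,-110],[-35,0,-120],[-35,0,-120]],"yaw":[0,0,0,0,0,0,0]}' | grep -E "tcp|contact"
python3 - <<'E'
from h import *
p=np.load('pose.npy');s=status.state();P=push(p,1,.12,45)
print(P,shift(s,[*P,213]).round(1),s['contact_force'],s['time'])
print(push(p,1,0,0,0), W(p,[(0,140,0)]))
E
```

```text
tcp_pos: [511.0, -80.3, 215.2]
contact_force: [0.3, -0.7, -0.6]
[454.47128157  76.2856574 ] [ -43.4 -160.7    1.8] [ 0.27618675 -0.74441909 -0.63113711] 6.65
[540.86636908 118.54543561] [[540.86636908 118.54543561   0.        ]]
```

```bash
python3 -m pendant '{"hand":[0,0,0,0,0,0],"xyz":[[-10,-30,0],[-20,-75,0],[-32,-115,0],[-43,-145,0],[-43,-158,0],[-43,-158,0]],"yaw":[0,0,0,0,0,0]}' | grep -E "tcp|contact"
python3 - <<'E'
from h import *
s=status.state();c=viewer.read_camera('wrist');save(c,'w4');print(s['tcp_pos'],axes(s)[:,0])
E
```

```text
tcp_pos: [452.2, 76.0, 212.0]
contact_force: [-0.3, -0.1, 0.0]
[452.17103208  75.95366587 211.98152113] [ 0.99620982  0.08696737 -0.00163315]
```

View pics/w4.png

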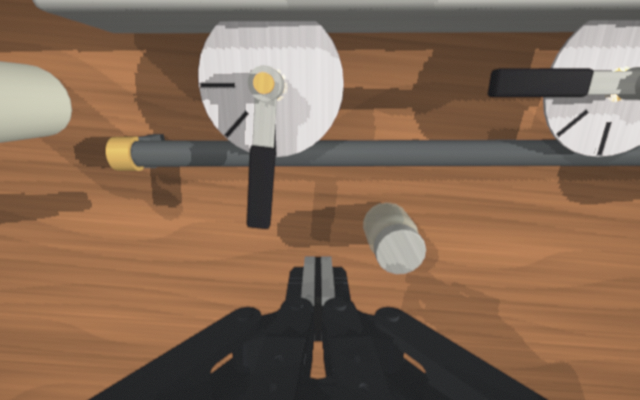

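Right lever stays shut at (540,83). The left lever runs (264,90)→(260,225), open, and the finger column is clear of the jar. I'll descend.

```bash
python3 -m pendant '{"hand":[0,0,0,0,0],"xyz":[[0,0,35],[0,0,75],[0,0,110],[0,0,119],[0,0,119]],"yaw":[0,0,0,0,0]}' | grep -E "tcp|contact"
python3 - <<'E'
from h import *
p=np.load('pose.npy');s=status.state()
for t in np.arange(.15,.8,.1): print(round(t,2),'gap24',shift(s,[*push(p,1,t,24),93]).round())
E
```

```text
tcp_pos: [452.3, 72.6, 93.1]
contact_force: [0.4, 1.0, -0.2]
0.15 gap24 [  4. -27.   0.]
0.25 gap24 [  4. -36.   0.]
0.35 gap24 [  4. -45.   0.]
0.45 gap24 [  5. -53.   0.]
0.55 gap24 [  7. -62.   0.]
0.65 gap24 [ 10. -70.  -0.]
0.75 gap24 [ 13. -78.  -0.]
```

```bash
python3 -m pendant '{"hand":[0,0,0,0,0,0,0,0,0],"xyz":[[3,-10,0],[4,-19,0],[4,-27,0],[4,-36,0],[4,-45,0],[5,-53,0],[7,-60,0],[8,-65,0],[8,-65,0]],"yaw":[0,0,0,0,0,0,0,0,0]}'| grep -E "tcp|contact"
python3 - <<'E'
from h import *
s=status.state();c=viewer.read_camera('wrist');save(c,'w5');print(s['tcp_pos'],s['contact_force'])
E
```

```text
tcp_pos: [455.5, 140.4, 94.1]
contact_force: [0.0, -0.5, -0.5]
[455.4930232  140.36782862  94.13135045] [ 0.02624282 -0.46887768 -0.48648338]
```

View pics/w5.png

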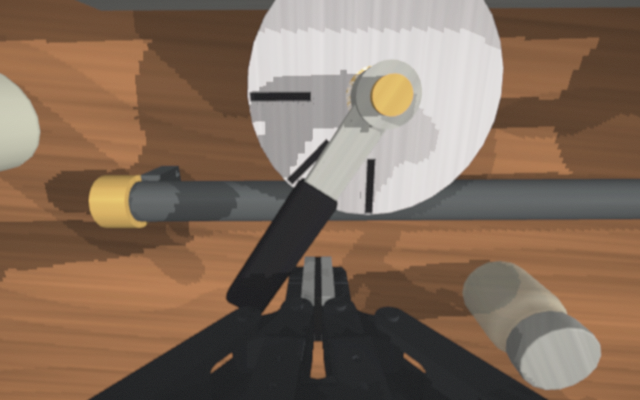

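The left lever is at about 0.59 rad: the sleeve's left edge runs (304,183)→(228,297). The low mark lies ahead at (327,143)→(290,181). I'll measure numerically from here on.

```bash
cat >> h.py <<'E'
def lever(c,seed_xy):
    """sleeve direction in world from black blob nearest to the seed world xy (z 94)"""
    g=c['img'].max(axis=2);m=(g<48).astype(np.uint8)
    m[300:]=0; m[245:,285:352]=0   # the gripper itself
    m=cv2.morphologyEx(m,cv2.MORPH_OPEN,np.ones((13,13)))
    n,l,st,ce=cv2.connectedComponentsWithStats(m)
    uv=proj(c,[*seed_xy,94])[0];k=1+np.argmin(np.linalg.norm(ce[1:]-uv,axis=1))
    w=np.array([ray(c,q,94)[:2] for q in np.argwhere(l==k)[:,::-1][::5]])
    (cx,cy),(a,b),an=cv2.minAreaRect(w.astype(np.float32))
    bx=cv2.boxPoints(((cx,cy),(a,b),an));e=[bx[1]-bx[0],bx[2]-bx[1]];d=max(e,key=np.linalg.norm)
    if d[0]>0:d=-d
    return np.arctan2(d[1],-d[0]),(cx,cy),sorted((a,b)),ce[k]
def dirw(c,a,b,z):
    d=ray(c,b,z)-ray(c,a,z);return np.arctan2(d[1],-d[0])
E
python3 - <<'E'
from h import *
p=np.load('pose.npy');c=viewer.read_camera('wrist')
sp=W(p,[(0,140,0)])[0];u=.59-p[2]
t=lever(c,sp[:2]+80*np.array([-np.cos(u),np.sin(u)]));print(t,'joint by pose',t[0]+p[2])
print('marks world angle: open',dirw(c,(372,160),(369,212),65),'low',dirw(c,(327,143),(290,181),65),'shut',dirw(c,(310,96.5),(250,96.5),65))
print('rail',dirw(c,(640,181),(250,180),48)-np.pi/2, -p[2])
print('edges',dirw(c,(304,183),(228,297),94),dirw(c,(337,203),(263,311),94))
E
```

```text
(np.float32(0.48077092), (475.449951171875, 159.05508422851562), [18.69789695739746, 64.8929672241211], array([278.40919888, 245.28071691])) joint by pose 0.5687981400186919
marks world angle: open -0.0844774451424938 low 0.6880821531535476 shut 1.4861334790765648
rail -0.0822688007958321 -0.0880272242720031
edges 0.4991439020715028 0.47713500639268003
```

```bash
python3 -m pendant '{"hand":[0,0,0,0,0],"xyz":[[1,-4,0],[2,-7,0],[4,-10,0],[5,-13,0],[5,-13,0]],"yaw":[0,0,0,0,0]}'| grep -E "tcp|contact"
cat > m.py <<'E'
from h import *
p=np.load('pose.npy');c=viewer.read_camera('wrist');s=status.state()
sp=W(p,[(0,140,0)])[0];u=.7-p[2]
t=lever(c,sp[:2]+80*np.array([-np.cos(u),np.sin(u)]));print(t,'joint',t[0]+.0855,s['tcp_pos'],s['contact_force'],s['time'])
E
python3 m.py
```

```text
tcp_pos: [459.7, 153.2, 94.2]
contact_force: [-0.3, -1.4, -0.1]
(np.float32(0.6427882), (480.9524230957031, 169.73455810546875), [19.730937957763672, 66.83052062988281], array([286.48220503, 243.05880077])) joint 0.7282882 [459.6789591  153.21829228  94.28163307] [-0.22337896 -1.40895501 -0.88196461] 9.35
```

Now at about 0.728, so 0.057 rad remains, roughly 5 mm along the arc.

```bash
python3 -m pendant '{"hand":[0,0,0,0],"xyz":[[1,-2,0],[2,-3.5,0],[2.5,-4,0],[2.5,-4,0]],"yaw":[0,0,0,0]}'| grep -E "tcp|contact"
python3 m.py
```

```text
tcp_pos: [461.8, 156.9, 94.3]
contact_force: [-0.1, -2.3, -0.8]
(np.float32(0.6856287), (483.4474792480469, 172.69515991210938), [19.839584350585938, 67.24005889892578], array([288.15812875, 242.86313551])) joint 0.7711287 [461.80656982 156.93577037  94.26739942] [ 0.2088879  -2.38013105 -0.47459991] 9.8
```

```bash
python3 -m pendant '{"hand":[0,0,0,0,0,0,0,0],"xyz":[[-4,8,0],[-12,25,0],[-15,35,-20],[-15,35,-65],[-15,35,-110],[-15,35,-120],[-15,35,-120],[-15,35,-120]],"yaw":[0,0,0,0,0,0,0,0]}'| grep -E "tcp|contact"
python3 m.py
python3 - <<'E'
from h import *
p=np.load('pose.npy');c=viewer.read_camera('wrist')
sp=W(p,[(0,-140,0)])[0];u=1.57-p[2]
t=lever(c,sp[:2]+80*np.array([-np.cos(u),np.sin(u)]));print('right',t,t[0]+.0855)
# cross-check: hob yaw from rail's lower edge in this view
g=c['img']
sp=W(p,[(0,140,88)])[0];print('sp px',proj(c,sp),'low mark',[proj(c,W(p,[(-r*.7071,140+r*.7071,65)])[0]).round() for r in(30,55)])
# dark mark pixels on the bright disc
m=(g.max(2)<70).astype(np.uint8);d=(g.min(2)>150).astype(np.uint8)
d=cv2.morphologyEx(d,cv2.MORPH_CLOSE,np.ones((15,15)));q=m&d
n,l,st,ce=cv2.connectedComponentsWithStats(q)
for k in range(1,n):
    if st[k,4]>30:
        w=np.array([ray(c,x,65)[:2] for x in np.argwhere(l==k)[:,::-1]]);e=cv2.fitLine(w.astype(np.float32),cv2.DIST_L2,0,.01,.01).ravel();print(ce[k].round(),st[k,4],np.arctan2(e[1],-e[0])%np.pi)
E
```

```text
tcp_pos: [449.0, 120.5, 213.3]
contact_force: [-0.5, -0.3, -0.3]
(np.float32(-0.08380401), (469.1333923339844, 183.4343719482422), [20.107309341430664, 23.661636352539062], array([240.97936508, 177.83650794])) joint 0.0016959906 [448.68911578 120.35861411 212.8401387 ] [ 0.13284921 -0.11055693 -0.11449479] 10.65
right (np.float32(-0.01471519), (467.170166015625, 183.5376434326172), [19.22110366821289, 21.55463409423828], array([239.87862319, 179.1865942 ])) 0.070784815
sp px [[329.88778726  88.47516643]] low mark [array([[303., 117.]]), array([[283., 138.]])]
[272.  85.] 98 1.4757617
[624. 121.] 70 0.6946509
[325. 139.] 61 3.0510018
```

```bash
sed -i 's/np.ones((13,13))/np.ones((K,K))/; s/def lever(c,seed_xy)/def lever(c,seed_xy,K=13,th=48)/; s/(g<48)/(g<th)/' h.py
python3 - <<'E'
from h import *
p=np.load('pose.npy');c=viewer.read_camera('wrist')
for sd,t0 in((1,.78),(-1,1.57)):
  sp=W(p,[(0,140*sd,0)])[0];u=t0-p[2]
  for K,th in((7,40),(7,60),(9,50)):
    t=lever(c,sp[:2]+80*np.array([-np.cos(u),np.sin(u)]),K,th);print(sd,K,th,t,t[0])
    ce=inv(p,t[1])-[0,140*sd];print('   via centre',np.hypot(*ce),np.arctan2(ce[1],-ce[0]))
E
```

```text
1 7 40 (np.float32(-0.20172371), (558.0437622070312, -40.16163635253906), [6.033058166503906, 16.56672477722168], array([552.95762712,  82.06779661])) -0.20172371
   via centre 159.63394853816686 -1.590582735990686
1 7 60 (np.float32(0.690194), (482.5007019042969, 171.71368408203125), [18.981063842773438, 66.14176940917969], array([256.60286592, 160.20266121])) 0.690194
   via centre 78.95197116120312 0.8268596279347854
1 9 50 (np.float32(0.68865234), (481.87322998046875, 171.75877380371094), [17.815380096435547, 65.10503387451172], array([256.15542857, 161.50742857])) 0.68865234
   via centre 79.44715112780607 0.8219604698004132
-1 7 40 (np.float32(-0.20172371), (558.0437622070312, -40.16163635253906), [6.033058166503906, 16.56672477722168], array([552.95762712,  82.06779661])) -0.20172371
   via centre 120.43871859141902 1.59702326346028
-1 7 60 (np.float32(1.4868668), (561.0487670898438, -70.43669128417969), [18.0257511138916, 67.88265228271484], array([591.93306122,  81.95591837])) 1.4868668
   via centre 90.0429515811404 1.6095670716167154
-1 9 50 (np.float32(-0.16081041), (557.94677734375, -41.2470817565918), [8.704538345336914, 17.159177780151367], array([553.95611285,  82.5799373 ])) -0.16081041
   via centre 119.36144765677291 1.5956506434293052
```

Left lever is at about 0.78 rad and the right one is at its stop. The arm is clear, so I'm handing in.

```bash
python3 -c "
from plant import robot;print(robot.job_done())"
```

```text
the job is handed in; nothing more can be done
None
```

The job is handed in: the kettle's lever (right) is fully shut against its stop, and then the saucepan's lever (left) was pushed to about 0.78 rad, on the low mark, never measured past it; force readings showed contact only while pushing the levers, and the arm ended clear at about 11 s.

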